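Lever up the microscope stand so its packing slides under

ROBOT

A 6-joint arm with a two-finger parallel gripper is mounted at the origin on the work surface. World frame = base frame: x ahead of the robot, y to its left, z up, the work surface at z = 0. Lengths are in mm, angles in rad, forces in N, time in s.
With the tool pointing down it reaches from about 300 to 775 mm from the base axis. Payload 14.6 kg.
Tool frame: the origin (TCP) lies midway between the tips of the shut fingers; the grasp point (between the pads) lies grasp_offset behind it (grasp_offset is the distance from the TCP to the grasp point, in mm); z points along the fingers, y is the line along which they close (so a half turn about z gives the same grasp; the last joint's range is limited). The gripper opens to 94 mm and grips with 3 to 60 N. Pads are 16 mm wide; open, the fingers measure 119 mm over their backs; the gripper's body (75 mm by 177 mm) begins 78 mm behind the grasp point.
Start: joints at [-1.22, 0.3, 1.521, -0, 1.321, -0.067], TCP at [223.155, -502.684, 205.446] pointing down, gripper open.
Joint ranges: [-3.03, 3.03], [-0.79, 2.21], [0.23, 2.52], [-1.04, 4.18], [0, 3.07], [-2.55, 2.55]. Speed limits (rad/s): [2.22, 2.22, 2.57, 3.14, 3.14, 3.14].

INTERFACE

Orientations are given as [roll, pitch, yaw] about the fixed x, y, z axes, in that order (R = Rz(yaw) Ry(pitch) Rx(roll)).
In Python, from cell import * gives the robot as it stands. The module is installed in compiled form; this text tells all that it offers.
- The arm moves only by the shell command python3 -m jog 'ROWS' [FORCE]. ROWS is JSON, a list of rows, each a list of 3 entries, a list of its own where there are three numbers: the finger opening in mm, from 0 to 94, then the shift along the tool's x, y, z in units of 50 mm (1.0 is 50 mm), then the turn about the tool's z in units of 180 degrees (1.0 is 180 degrees). In form: [[fingers, [dx, dy, dz], twist], ...]. A call has 1 to 20 rows; each row shifts and turns the commanded pose from where the row before left it, along the tool's axes as they then stand; what a row does not reach is not made up. A row lasts 1/10 s, in which the tool goes at most 50 mm and 8.59 degrees, less where a joint would pass 70% of its speed; a pose out of reach is approached as far as the arm can. A call with a number of a shift or a turn outside -1 to 1 is refused whole. A call with a gripper value outside its range is refused whole. The fingers move at their own pace and stop on an object; FORCE is the grip in N (left out, the last holds). Time passes only in rows, so rows that do not move let the fingers close. It gives the time, the measured TCP pose, the force, the opening and the grip force at its end, in the units of the state.
- read_state(): the state, without advancing time (a new reading comes with each control period).
- camera(name): name is "scene" or "top" or "wrist"; returns the picture (420x560x3 uint8, red, green, blue); there is no depth.
- calibration(name): a dict with "mtx" (3x3 intrinsics, pixels), "cam_to_world" (4x4, takes a point from camera to world coordinates); the wrist camera has in their place "hand_eye" (4x4, takes a point from camera to tool coordinates, whose origin is the TCP and whose axes are the flange's). Camera axes: x right, y down, z forward; pixel columns grow to the right and rows downward; lengths in mm; the calibration is good to about 2 mm. A picture is of the moment at which its call begins: read the wrist's pose just before it. calibration takes no time and is no camera call.
- sign_off(): hands the job in; it is judged then, once.
Trained networks look in the newest picture that a camera, given by its name, has taken for a name from the list of things; names that differ only in an ending like _2 or _b are one class to them, and where a whole thing is asked for, a point or a joint stands for the part that bears it (a point fixed in the world has none). Each returns a list of dicts, best first, with "conf" (0 to 1); they miss things now and then, are a little off and sometimes report something else, mostly with a low value. They report only what shows in the picture. A call takes as long as a camera call.
- regions_of(camera, query): "pixels" (420x560 bool, what is visible of it) and "rect" ([centre column, centre row, width, height] in pixels, round what is visible of it).
The state is a dict: "clock": time; "joints": joint angles; "qd": joint speeds; "effort": joint torques, N m; "eef_pos": TCP position; "eef_rot": TCP orientation; "wrist_force": force on the tool from outside, world axes, zero at the start; "moment": the same for the moment, N m; "finger_gap": finger opening in mm; "finger_force": force on a finger pad.
Only numpy, scipy, OpenCV 4.12 (cv2) and the standard library are available. Lean on these libraries where they do the work, as an engineer would, in place of code of your own. Each camera call takes 0.05 s, during which the arm holds its last target. There are 200 camera calls.

TASK

The heavy dark base of the microscope stand has to be raised onto its yellow packing. Push the red-gripped pry bar down over its brass fulcrum block so that it levers the edge of the base up until the spring-driven yellow fork slides fully in underneath, then let the base settle on it and take the hand away. Lift with the bar only, never touching the base by hand, and do not disturb the small amber jar beside the grip.

Things in the scene. Friction and masses are not known exactly. Their poses are not given: they have to be found in the camera images.
- bar: steel pry bar, loose on the fulcrum roller, tip already under the base. Origin: centre line over the fulcrum; x to the tip (71 mm off), z its upper side. Red grip x -115 to -215 mm, 26 wide, 16 thick (top 8 above centre line), ~80 mm over the table. Push at x -175 mm, 5 to 15 N: at 40 mm over the table or lower its top has raised the base enough; its end meets it at 20 mm. Let go, it rises partway.
- base: heavy (3 to 4.5 kg) dark steel base of a microscope stand, 150 x 160 x 50 mm, bright column to 260 mm; loose on a 6 mm wooden board. Origin at the centre of its underside, x away from the pry bar, z up. Its near edge (x = -75 mm) has a notch 70 mm wide, 24 mm high (15 mm at its inner pad) for the bar's tip; lifted there, it tilts about its far lower edge (x = +75 mm).
- packing (a joint): slide of the yellow fork, two prongs 28 mm wide and 10.5 mm high either side of the bar, sprung (about 6 N) against the base's near edge. In m: 0 to 0.005 at the start (stopped by the base), 0.030 fully in under the base; goes in by itself within half a second once the edge is lifted some 13 mm.
- jar: small amber glass jar with a brass cap, 48 mm diameter, 55 mm high, loose on the table 105 to 130 mm to the side of the bar's grip (bar's -y side). Origin at the centre of its underside, z up. A bystander.

How it is judged:
By the outcome, as a careful person would: the job done as asked, in the order asked, and still so for the second after the job is handed in, with the robot touching nothing.
It also fails if it takes over 32 s, if anything falls off the work surface, if the arm or the gripper's body presses on something with over 40 N, if the wrist force passes 120 N, or if a joint passes its speed limit or range.

## Working session

There is one attempt and no reset: what is moved stays moved. The work goes in short steps, Python scripts to look and compute and a shell command to move; the robot and the scene stay as the last step left them, time stands still between calls to the robot, and variables do not carry over. Pictures are saved under pics/ and viewed, at most 10 in all, crops included, and the job is handed in when it is done.

```bash
mkdir -p pics
cat > h.py <<'E'
from cell import *
import numpy as np, cv2
def ray(cam,u,v):
    c=calibration(cam);M=np.array(c["cam_to_world"]);K=np.array(c["mtx"])
    d=M[:3,:3]@np.linalg.solve(K,[u,v,1]);return M[:3,3],d
def at(cam,u,v,z):
    o,d=ray(cam,u,v);return o+d*(z-o[2])/d[2]
E
python3 - <<'E'
from h import *
ims=[]
for c in ("top","scene"):
    im=camera(c);cv2.imwrite(f"pics/{c}0.png",im[:,:,::-1])
    for q in("bar","base","jar","packing"):
        for r in regions_of(c,q)[:2]:
            ys,xs=np.nonzero(r["pixels"]);print(c,q,round(r["conf"],2),np.round(r["rect"]),len(xs), np.round(at(c,xs.mean(),ys.mean(),{"bar":70,"jar":30}.get(q,20))))
s=read_state();print(s["clock"],s["eef_pos"],s["eef_rot"],s["wrist_force"])
E
```

```text
top bar 0.86 [339. 338. 175.  75.] 2844 [476. -73.  70.]
top base 0.71 [200. 294. 134. 132.] 11185 [539. 145.  20.]
top jar 0.95 [392. 278.  36.  27.] 817 [ 568. -152.   30.]
top packing 0.95 [286. 319.  89. 103.] 2735 [499.   9.  20.]
scene bar 0.67 [200. 167. 126.  31.] 1113 [494. -83.  70.]
scene bar 0.43 [166. 210.  29.  38.] 785 [ 634. -162.   70.]
scene base 0.72 [297. 138.  82. 138.] 5471 [459. 184.  20.]
scene jar 0.6 [166. 210.  26.  40.] 769 [ 576. -155.   30.]
scene packing 0.56 [237. 187.  54.  41.] 727 [542.  -3.  20.]
0.5 [ 223.16584705 -502.65925759  205.41093939] [-3.14151806e+00  8.20211792e-06  4.17830126e-01] [ 0.26011528  0.7537539  -0.23684334]
```

View pics/top0.png

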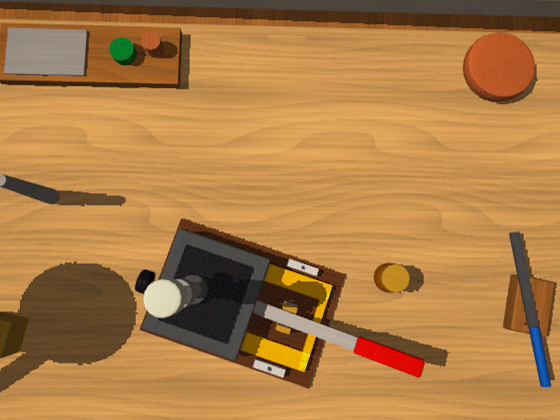

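View pics/scene0.png

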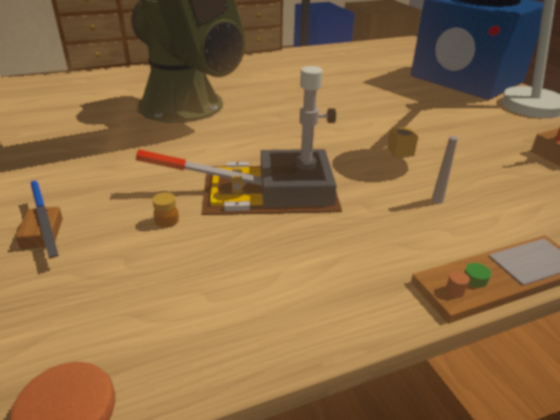

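The top view shows the bar running from the tip at about (262,312) to the grip's end at about (423,367), with the red grip starting near (356,343). The jar is at (392,278) and the base is left of the yellow fork. The scene view agrees: the grip is at (160,158) and the jar at (166,210).

```bash
cat > m.py <<'E'
from h import *
def red(c):
    im=camera(c).astype(int);m=(im[...,0]>150)&(im[...,1]<70)&(im[...,2]<70)
    n,l,st,ce=cv2.connectedComponentsWithStats(m.astype(np.uint8))
    best=None
    for i in range(1,n):
        if st[i,4]>60:
            r=cv2.minAreaRect(np.argwhere(l==i)[:,::-1].astype(np.float32));print(c,st[i],np.round(ce[i],1),[np.round(x,1) for x in r])
            if (best is None or st[i,4]>best[0]): best=(st[i,4],r,ce[i])
    return best
E
python3 - <<'E'
from m import *
b=red("top");red("scene")
p=cv2.boxPoints(b[1]);print(p)
for z in (70,80,88): print(z,[np.round(at("top",*q,z),1) for q in list(p)+[b[2]]])
o1,d1=ray("top",*b[2])
b2=red("scene");o2,d2=ray("scene",*b2[2])
t=np.linalg.lstsq(np.c_[d1,-d2],o2-o1,rcond=None)[0];print(o1+d1*t[0],o2+d2*t[1])
r=regions_of("top","jar")[0];print(r["rect"],at("top",*r["rect"][:2],45))
print(calibration("top")["cam_to_world"])
s=read_state();print(s["clock"],s)
E
```

```text
top [ 354  337   71   40 1217] [388.8 356.7] [array([388.5, 356.5]), array([72. , 17.2]), np.float64(20.6)]
scene [137 151  48  15 243] [160.4 157.5] [array([160.5, 157.6]), array([47.4,  5.2]), np.float64(12.5)]
[[351.7808  351.91782]
 [357.82187 335.8082 ]
 [425.21915 361.08218]
 [419.17807 377.1918 ]]
70 [array([459. , -81.5,  70. ]), array([482.1, -90.7,  70. ]), array([ 446.3, -190.4,   70. ]), array([ 423.3, -180.8,   70. ]), array([ 452.4, -136.3,   70. ])]
80 [array([460.7, -79.8,  80. ]), array([483.5, -88.8,  80. ]), array([ 448.2, -187.2,   80. ]), array([ 425.6, -177.7,   80. ]), array([ 454.2, -133.8,   80. ])]
88 [array([462.1, -78.4,  88. ]), array([484.7, -87.3,  88. ]), array([ 449.7, -184.5,   88. ]), array([ 427.4, -175.2,   88. ]), array([ 455.7, -131.8,   88. ])]
scene [137 151  48  15 245] [160.4 157.5] [array([160.5, 157.6]), array([47.4,  5.2]), np.float64(12.5)]
[ 454.02463676 -134.11924096   78.8330031 ] [ 453.79318171 -134.94399042   79.0810973 ]
[392.6, 277.0, 40.0, 32.2] [ 568.286005   -150.68210521   45.        ]
[[ 9.95909790e-03 -9.91981144e-01  1.2599
[... 237 characters left out ...]
ck': 0.7, 'joints': array([-1.21958878e+00,  2.99895240e-01,  1.52102607e+00,  1.18616927e-05,
        1.32069138e+00, -6.65996291e-02]), 'qd': array([-5.99391980e-04, -1.21556649e-03, -6.14143669e-04,  1.26622286e-05,
        1.01201492e-03, -9.79967918e-05]), 'effort': array([ 1.18022184e-03, -5.31567979e+01, -3.52880037e+01,  7.09843193e-02,
        2.12908670e-02, -4.97285498e-06]), 'eef_pos': array([ 223.16058045, -502.67226944,  205.43715347]), 'eef_rot': array([-3.14157343e+00, -1.28005358e-05,  4.17804242e-01]), 'wrist_force': array([ 0.59399714,  0.96789173, -0.0305266 ]), 'moment': array([ 0.00378418,  0.00622007, -0.00645259]), 'finger_force': 0.0, 'finger_gap': 94.01020378006268}
```

```bash
python3 -m jog '[[0,[0.643,-0.429,0],0],[0,[0.643,-0.429,0],0],[0,[0.643,-0.429,0],0],[0,[0.643,-0.429,0],0],[0,[0.643,-0.429,0],0],[0,[0.643,-0.429,0],0],[0,[0.643,-0.429,0],0],[0,[0.643,-0.429,0],0],[0,[0.643,-0.429,0],0],[0,[0.643,-0.429,0],0],[0,[0.643,-0.429,0],0],[0,[0,0,0.2],-0.043],[0,[0,0,0.2],-0.043],[0,[0,0,0.2],-0.043],[0,[0,0,0.2],-0.043],[0,[0,0,0.2],-0.043],[0,[0,0,0.2],-0.043],[0,[0,0,0],0]]' 20
python3 - <<'E'
from h import *
for c in ("top","wrist"):
    s=read_state();im=camera(c);cv2.imwrite(f"pics/{c}1.png",im[:,:,::-1])
print(s["clock"],s["eef_pos"],s["eef_rot"],s["wrist_force"])
c=calibration("wrist");H=np.array(c["hand_eye"]);K=np.array(c["mtx"]);print(H)
# project the grip's expected end points and push point (top face z=87)
from scipy.spatial.transform import Rotation as R
M=np.eye(4);M[:3,:3]=R.from_euler("xyz",s["eef_rot"]).as_matrix();M[:3,3]=s["eef_pos"];W=np.linalg.inv(M@H)
C=np.array([454,-134.3]);d=np.array([-.335,-.942])
for t in(-50,0,10,50):
    p=W@np.r_[C+d*t,87,1];q=K@p[:3];print(t,q[:2]/q[2])
E
```

```text
clock: 2.5
eef_pos: [450.1, -143.3, 144.5]
eef_rot: [-3.14, -0.0, 1.231]
wrist_force: [1.0, 0.5, 0.3]
finger_gap: 0.4
finger_force: 0.0
2.55 [ 450.47030954 -143.45274999  145.26392561] [-3.14070721e+00 -1.11464648e-05  1.22550749e+00] [-0.04370256  0.64348215  0.92347602]
[[ 7.29459690e-04 -9.66108376e-01 -2.58135766e-01  7.52961140e+01]
 [ 9.99999725e-01  7.39329584e-04  5.88333293e-05 -4.21378944e-01]
 [ 1.34008036e-04 -2.58135738e-01  9.66108650e-01 -1.78656250e+02]
 [ 0.00000000e+00  0.00000000e+00  0.00000000e+00  1.00000000e+00]]
-50 [277.15330675 140.44472318]
0 [277.31243446 211.24033225]
10 [277.34227596 224.51675978]
50 [277.45568825 274.97366851]
```

View pics/wrist1.png

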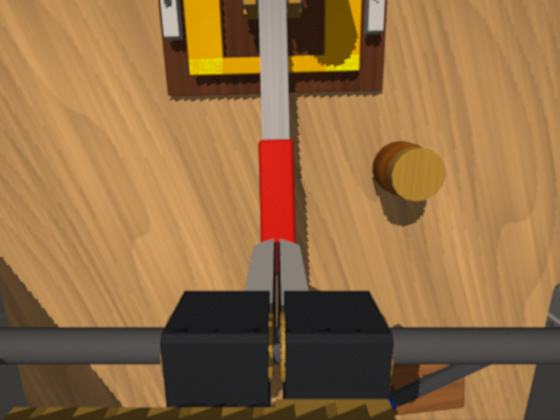

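The wrist view matches the prediction: the grip is centred on column 277 and starts at row 140, with the fingers right over it. Pressing down now.

```bash
python3 -m jog '[[0,[0,0,0.33],0],[0,[0,0,0.33],0],[0,[0,0,0.24],0],[0,[0,0,0.1],0],[0,[0,0,0.1],0],[0,[0,0,0.1],0],[0,[0,0,0.1],0],[0,[0,0,0.1],0],[0,[0,0,0],0]]'; python3 -m jog '[[0,[0,0,0.1],0],[0,[0,0,0.1],0],[0,[0,0,0.1],0],[0,[0,0,0.1],0],[0,[0,0,0],0]]'
python3 - <<'E'
from h import *
im=camera("top");cv2.imwrite("pics/top2.png",im[:,:,::-1])
im=camera("scene");cv2.imwrite("pics/scene2.png",cv2.resize(im[50:250,100:380,::-1],None,fx=2.5,fy=2.5))
E
```

```text
clock: 3.5
eef_pos: [451.0, -143.9, 75.7]
eef_rot: [3.141, 0.0, 1.228]
wrist_force: [-0.9, -1.9, 4.2]
finger_gap: 0.4
finger_force: 1.7
clock: 4.0
eef_pos: [450.5, -143.5, 55.0]
eef_rot: [-3.141, 0.0, 1.228]
wrist_force: [-1.2, -2.8, 4.1]
finger_gap: 0.2
finger_force: 2.1
```

View pics/scene2.png

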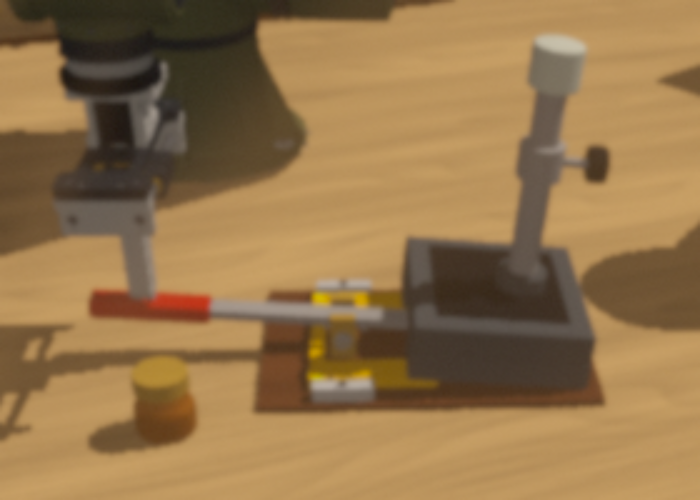

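The fingers stand on the grip, the bar is about level, and the base's near edge is just rising. The jar hasn't moved. Pressing further.

```bash
python3 -m jog '[[0,[0,0,0.08],0],[0,[0,0,0.08],0],[0,[0,0,0.08],0],[0,[0,0,0.08],0],[0,[0,0,0.08],0],[0,[0,0,0],0],[0,[0,0,0],0],[0,[0,0,0],0],[0,[0,0,0],0],[0,[0,0,0],0],[0,[0,0,0],0],[0,[0,0,0],0]]'
python3 - <<'E'
from h import *
im=camera("top");cv2.imwrite("pics/top3.png",im[:,:,::-1])
a=cv2.imread("pics/top2.png");b=im[:,:,::-1]
cv2.imwrite("pics/cmp.png",cv2.resize(np.hstack([cv2.imread("pics/top0.png")[200:400,130:350],b[200:400,130:350]]),None,fx=1.8,fy=1.8))
print(read_state()["eef_pos"],regions_of("top","packing")[0]["rect"])
E
```

```text
clock: 5.3
eef_pos: [450.7, -143.6, 35.5]
eef_rot: [3.141, 0.0, 1.228]
wrist_force: [-1.3, -4.0, 5.0]
finger_gap: 0.8
finger_force: 2.6
[ 450.68577367 -143.5981651    35.49748777] [279.2, 315.4, 73.2, 100.5]
```

View pics/cmp.png

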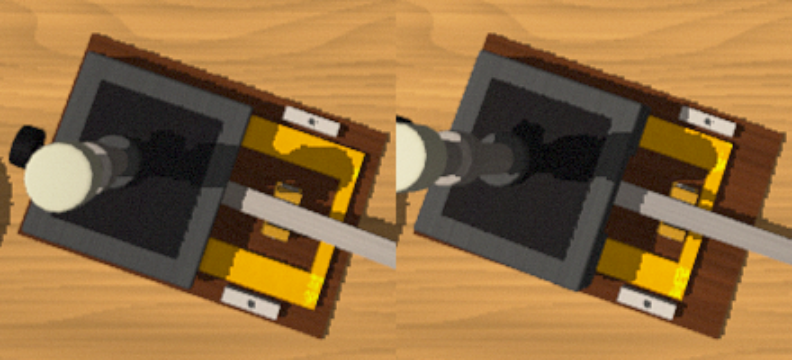

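The base is tilted (its near face shows) and the fork's outer edge has moved in about 26 mm, which fits full travel. I'll hold a little longer to see whether it still moves.

```bash
python3 -m jog '[[0,[0,0,0.06],0],[0,[0,0,0],0],[0,[0,0,0],0],[0,[0,0,0],0],[0,[0,0,0],0],[0,[0,0,0],0]]'
cat > f.py <<'E'
from h import *
def edge(im,name):
    im=im.astype(int);m=(im[...,0]>110)&(im[...,1]>80)&(im[...,2]<40)&(im[...,0]-im[...,1]<90)
    n,l,st,ce=cv2.connectedComponentsWithStats(m.astype(np.uint8))
    ys,xs=np.nonzero(m);k=(xs>230)&(xs<345)&(ys>250)&(ys<385);xs,ys=xs[k],ys[k]
    P=np.array([at("top",x,y,16)[:2] for x,y in zip(xs,ys)]);d=np.array([-.335,-.942]);y=np.array([.942,-.335])
    t=(P-[454,-134.3])@d+165;w=(P-[454,-134.3])@y
    print(name,[np.round(np.percentile(t[(abs(w-c)<8)],97),1) for c in(-35,35)],np.percentile(w,[1,99]))
E
python3 - <<'E'
from f import *
for n in("top0","top3"): edge(cv2.imread(f"pics/{n}.png")[:,:,::-1],n)
edge(camera("top"),"now");print(read_state()["eef_pos"],read_state()["wrist_force"])
E
```

```text
clock: 6.0
eef_pos: [450.7, -143.5, 32.5]
eef_rot: [3.141, -0.0, 1.228]
wrist_force: [-0.8, -4.2, 5.3]
finger_gap: 0.4
finger_force: 2.7
top0 [np.float64(63.4), np.float64(61.5)] [-73.78804294  67.99632478]Traceback (most recent call last):
  File "<stdin>", line 2, in <module>
  File "f.py", line 6, in edge
    P=np.array([at("top",x,y,16)[:2] for x,y in zip(xs,ys)]);d=np.array([-.335,-.942]);y=np.array([.942,-.335])
                ~~^^^^^^^^^^^^^^
  File "h.py", line 7, in at
    o,d=ray(cam,u,v);return o+d*(z-o[2])/d[2]
        ~~~^^^^^^^^^
  File "h.py", line 4, in ray
    c=calibration(cam);M=np.array(c["cam_to_world"]);K=np.array(c["mtx"])
ValueError: time passes only in moves, steps and waits
```

```bash
sed -i '2a from functools import lru_cache\ncalibration=lru_cache(calibration)' h.py
python3 - <<'E'
from f import *
im=camera("top")
for n in("top0","top3"): edge(cv2.imread(f"pics/{n}.png")[:,:,::-1],n)
edge(im,"now")
E
```

```text
top0 [np.float64(63.4), np.float64(61.5)] [-73.78804294  67.99632478]
top3 [np.float64(37.1), np.float64(35.1)] [-73.87097418  67.41945243]
now [np.float64(37.1), np.float64(35.1)] [-73.8704489   67.35985902]
```

The fork has travelled 26.3 mm and stopped, so it is fully in. Letting the base down slowly, then withdrawing upward.

```bash
python3 -m jog '[[0,[0,0,-0.06],0],[0,[0,0,-0.06],0],[0,[0,0,-0.06],0],[0,[0,0,-0.06],0],[0,[0,0,-0.06],0],[0,[0,0,-0.06],0],[0,[0,0,-0.06],0],[0,[0,0,-0.06],0],[0,[0,0,-0.06],0],[0,[0,0,-0.06],0],[0,[0,0,-0.06],0],[0,[0,0,-0.06],0],[0,[0,0,-0.06],0],[0,[0,0,-0.06],0],[0,[0,0,-0.06],0],[0,[0,0,-0.06],0],[0,[0,0,-0.06],0],[0,[0,0,-0.06],0],[0,[0,0,-0.06],0],[0,[0,0,-0.06],0]]'
python3 -m jog '[[0,[0,0,-0.4],0],[0,[0,0,-0.4],0],[0,[0,0,-0.4],0],[0,[0,0,-0.4],0],[0,[0,0,-0.4],0],[0,[0,0,0],0],[0,[0,0,0],0],[0,[0,0,0],0],[0,[0,0,0],0],[0,[0,0,0],0]]'
python3 - <<'E'
from f import *
im=camera("top");edge(im,"now");s=camera("scene")
cv2.imwrite("pics/end.png",cv2.resize(np.hstack([im[200:400,130:430],s[50:250,120:360]])[:,:,::-1],None,fx=1.45,fy=1.45))
r=regions_of("top","jar")[0];print(r["rect"],read_state()["wrist_force"],read_state()["clock"])
E
```

```text
clock: 8.05
eef_pos: [450.6, -143.5, 92.7]
eef_rot: [-3.142, 0.0, 1.228]
wrist_force: [-0.5, -0.2, -0.1]
finger_gap: 0.4
finger_force: 0.0
clock: 9.05
eef_pos: [450.5, -143.5, 191.8]
eef_rot: [-3.141, -0.0, 1.228]
wrist_force: [0.7, 0.5, -0.5]
finger_gap: 0.8
finger_force: 0.0
now [np.float64(37.1), np.float64(34.2)] [-73.92194157  67.45672412]
[392.4, 277.0, 37.4, 29.4] [-0.17560118 -0.1409131   1.08996603] 9.2
```

View pics/end.png

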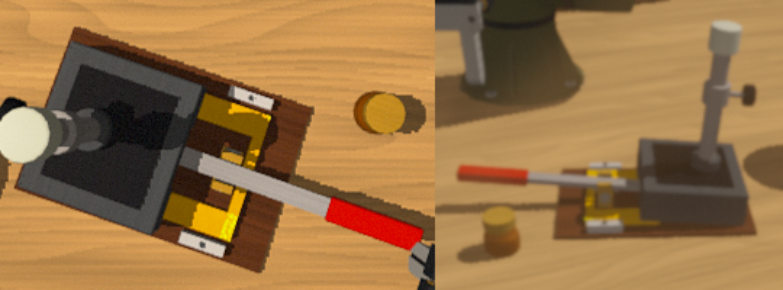

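The base rests tilted on the fork, which is fully in. The bar is still on its fulcrum, the jar hasn't moved (392,277), and the hand is clear.

```bash
python3 -c "from cell import *; print(sign_off())"
```

```text
the job is handed in; nothing more can be done
None
```

The base was levered up with the bar and now rests on the fully inserted yellow fork; the hand is clear, the jar has not moved, and the job was handed in at about 9 s.

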